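Book the graver out on the tool call board

ROBOT

A 6-joint arm with a two-finger parallel gripper is mounted at the origin on the work surface; the furniture and walls round the work are solid. World frame = base frame: x ahead of the robot, y to its left, z up, the work surface at z = 0. Lengths are in m, angles in rad, forces in N, time in s.
With the tool pointing down it reaches from about 0.25 to 0.775 m from the base axis. Payload 4 kg.
Tool frame: the origin (TCP) lies at the very end of the fingers, on their centre line; the grasp point (between the pads) lies 19 mm behind it; z points along the fingers, x is the direction in which the jaws open and shut, and the axes are right-handed (so a half turn about z gives the same grasp; the last joint's range is limited). The gripper opens to 94 mm and grips with 3 to 60 N. Pads are 16 mm wide; open, the fingers measure 119 mm over their backs; the gripper's body (75 mm by 177 mm) begins 78 mm behind the grasp point.
Start: joints at [-1.322, 0.087, 1.371, -0, 1.684, -0.103], TCP at [0.19, -0.516, 0.206] pointing down, gripper open.
Joint ranges: [-3.1, 3.1], [-0.76, 2.03], [0.27, 2.55], [-1.08, 4.22], [0.17, 2.65], [-2.57, 2.57]. Speed limits (rad/s): [2.79, 2.79, 3.14, 3.14, 3.14, 3.14].

INTERFACE

Orientations are given as [roll, pitch, yaw] about the fixed x, y, z axes, in that order (R = Rz(yaw) Ry(pitch) Rx(roll)).
In Python, from bench import robot, cams, ticket gives the robot as it stands.
- The arm moves only by the tool jog_arm, never from a script. Its argument "series" is a list of rows, each an object of numbers: "x", "y", "z": the shift along the tool's x, y, z in m; "rx", "ry", "rz": the turn, a rotation vector about the tool's x, y, z in degrees. A call has 1 to 12 rows; each row shifts and turns the pose as measured when the row begins, along the tool's axes as they then stand; what a row does not reach is not made up. A row lasts 1/12 s, in which the tool goes at most 41.7 mm and 7.16 degrees, less where a joint would pass 70% of its speed; a pose out of reach is approached as far as the arm can. A call with a gripper value outside its range is refused whole. "claw" is the opening, from 0 (shut) to 1 (fully open), set as the call begins (left out, the last holds). The fingers move at their own pace and stop on an object; the grip force is fixed at half the most. Time passes only in rows, so rows that do not move let the fingers close. It gives the time, the measured TCP pose, the force and the opening at its end, in the units of the state.
- robot.get_obs(): the state, without advancing time (a new reading comes with each control period).
- cams.snapshot(name): name is "scene" or "top" or "wrist"; returns a dict with "img" (420x560x3 uint8, red, green, blue), "mtx" (3x3 intrinsics, pixels), "origin" and "attitude" of the camera in the world. Camera axes: x right, y down, z forward; pixel columns grow to the right and rows downward; lengths in m; the calibration is good to about 2 mm. A picture is of the moment at which its call begins. There is no depth.
- ticket.close_job(): hands the job in, once; it reports no verdict.
Trained networks look in a picture, given as the dict that the camera call returned (one of the last four; its "shot" number tells which), for a name from the list of things; names that differ only in an ending like _2 or _b are one class to them, and where a whole thing is asked for, a point or a joint stands for the part that bears it (a point fixed in the world has none). Each returns a list of dicts, best first, with "p" (0 to 1); they miss things now and then, are a little off and sometimes report something else, mostly with a low value. They report only what shows in the picture. A call takes as long as a camera call.
- cams.look_for(thing, picture): "bbox" ([left, top, width, height] in pixels, round what is visible of it).
The state is a dict: "time": time; "joint_positions": joint angles; "qvel": joint speeds; "joint_torque": joint torques, N m; "tool_pos": TCP position; "ee_rot": TCP orientation; "wrist_force": force on the tool from outside, world axes, zero at the start; "wrist_torque": the same for the moment, N m; "width": finger opening in m.
Only numpy, scipy, OpenCV 4.12 (cv2) and the standard library are available. Lean on these libraries where they do the work, as an engineer would, in place of code of your own. Each camera call takes 0.05 s, during which the arm holds its last target.

TASK

The graver, the tool with the round wooden handle and thin steel shank, is about to be taken away: book it out on the call board, the low tray with three tool bays. With the fingertips, gently press down the round key directly behind the bay in which the graver lies and let it come up again, then press down the long bar key behind the round keys to confirm, let it come up too and withdraw. Press no other round key, do not lift anything, and leave the tools and the things beside the board where they are.

Things in the scene. Friction and masses are not known exactly. Their poses are not given: they have to be found in the camera images.
- call_board: grey tool call board, fixed, 227 x 196 mm; origin on the worktop under its middle, z up, x away from the robot, y left. Three bays 55 mm wide at y = +60, 0, -60 mm (x -112 to 12; floor 9 mm, ribs 19 mm high), one tool in each, at about x = -50. Behind them the key housing, top 24 mm high: a round key behind each bay at x = 40, the bar key at x = 92.
- desk_lamp: work lamp on the bench, fixed and solid: do not run into it. Its shade, 200 mm across, hangs left of the board over about x = 0.35, y = 0.15 m (world), 0.32 to 0.52 m up, the lamp's highest point; its slanting arm leads from there over the back edge, beyond the board, to (0.77, -0.34), sinking to 0.2 m up. To get from the left of it to the board, pass over it with the fingertips higher than 0.6 m
- graver: the graver: round wooden handle 33 mm across, thin steel shank, 108 mm long in all, loose, lies along x in one of the three bays; origin under its middle
- ring_clamp: waisted wooden ring clamp, 104 x 32 x 30 mm, loose, lies in another bay; origin under its middle
- loupe: folding loupe, steel cover and black lens ring, 69 x 28 x 14 mm, loose, lies in the remaining bay; origin under its middle
- solder_tin: small round metal tin, 49 mm across, 20 mm high, loose on the worktop at the left of the board; origin under its middle
- steel_block: square steel bench block, 60 x 60 x 18 mm, loose on the worktop at the left of the board; origin under its middle
- key_left (a joint): the left (y = +60 mm) of the three round keys: 0 as found (up), grows to 0.010 m as it is pressed down; reads as pressed from 0.005 m; sprung, about 1 N to start, 3 N at 0.005 m, 5 N at the bottom stop; comes back up by itself
- key_middle (a joint): the middle of the three round keys: 0 as found (up), grows to 0.010 m as it is pressed down; reads as pressed from 0.005 m; sprung, about 1 N to start, 3 N at 0.005 m, 5 N at the bottom stop; comes back up by itself
- key_right (a joint): the right (y = -60 mm) of the three round keys: 0 as found (up), grows to 0.010 m as it is pressed down; reads as pressed from 0.005 m; sprung, about 1 N to start, 3 N at 0.005 m, 5 N at the bottom stop; comes back up by itself
- bar_key (a joint): the long bar key: 0 as found (up), grows to 0.010 m as it is pressed down; reads as pressed from 0.005 m; sprung like the round keys (3 N at 0.005 m, 5 N at the bottom stop); comes back up by itself
- key_left_top (a point): centre of the top face of the left round key, a black cap 28 mm across standing 14 mm proud of the housing; when up it is 38 mm above the worktop; sinks with the key; point axes are those of the call board
- key_middle_top (a point): centre of the top face of the middle round key, a black cap 28 mm across standing 14 mm proud of the housing; when up it is 38 mm above the worktop; sinks with the key; point axes are those of the call board
- key_right_top (a point): centre of the top face of the right round key, a black cap 28 mm across standing 14 mm proud of the housing; when up it is 38 mm above the worktop; sinks with the key; point axes are those of the call board
- bar_key_top (a point): centre of the top face of the bar key, black, 24 mm along the board's x and 124 mm along its y, standing 14 mm proud of the housing, 38 mm above the worktop when up; sinks with the key; its middle is 52 mm behind the middle round key; it may be pressed anywhere along its length

How it is judged:
By the outcome, as a careful person would: the job done as asked, in the order asked, and still so for the second after the job is handed in, with the robot touching nothing.
It also fails if it takes over 48 s, if anything falls off the work surface, if the arm or the gripper's body presses on something with over 40 N, if the wrist force passes 120 N, or if a joint passes its speed limit or range.

## Working session

There is one attempt and no reset: what is moved stays moved. The work goes in short steps, Python scripts to look and compute and a tool call to move; the robot and the scene stay as the last step left them, time stands still between calls to the robot, and variables do not carry over. Pictures are saved under pics/ and viewed, and the job is handed in when it is done.

Besides the shell and the picture viewer there is one more tool, called after "Emit:" as name([rows], argument=value, ...), one row to a line, values as JSON. jog_arm: Moves the arm, as the interface text tells. Its arguments: {"type":"object","properties":{"series":{"type":"array","items":{"type":"object","properties":{"x":{"type":"number"},"y":{"type":"number"},"z":{"type":"number"},"rx":{"type":"number"},"ry":{"type":"number"},"rz":{"type":"number"}}}},"claw":{"type":"number"}},"required":["series"]}

```bash
mkdir -p pics; ls; python3 - <<'E'
from bench import robot,cams
import cv2,pickle
o=robot.get_obs();print(o)
for n in ["scene","top"]:
    p=cams.snapshot(n);cv2.imwrite(f"pics/{n}0.png",p["img"][:,:,::-1]);pickle.dump(p,open(f"{n}0.pkl","wb"))
    print(n,p["mtx"],p["origin"],p["attitude"])
    for t in ["call_board","graver","ring_clamp","loupe","key_left_top","key_middle_top","key_right_top","bar_key_top"]:
        print(t,[(r["bbox"],round(r["p"],2)) for r in cams.look_for(t,p)[:3]])
print(robot.get_obs()["time"])
E
```

```text
pics
{'time': 0.0, 'joint_positions': array([-1.32210208e+00,  8.79306335e-02,  1.37223428e+00, -2.71505364e-06,
        1.68357920e+00, -1.03109591e-01]), 'qvel': array([ 0.00158454,  0.00165665, -0.00219676, -0.00092676,  0.0002049 ,
        0.00082177]), 'joint_torque': array([-2.34961226e-04, -3.40185463e+01, -3.02427077e+01,  7.16696517e-02,
        3.30144411e-02, -1.67473645e-04]), 'tool_pos': array([ 0.18938186, -0.51579236,  0.20432762]), 'ee_rot': array([-3.14137389e+00,  2.14031069e-03, -1.21899255e+00]), 'wrist_force': array([-0.70985903,  0.82092797,  0.72022083]), 'wrist_torque': array([-0.05746334,  0.0050743 ,  0.0147815 ]), 'width': 0.09386170865591785}
scene [[397.67715163   0.         283.22365061]
 [  0.         397.67715163 202.70246869]
 [  0.           0.           1.        ]] [-0.12632172 -0.63893659  0.3957216 ] [-2.06808789  0.00673422 -0.84050085]
call_board [([233.0, 180.0, 154.3, 88.1], 0.69), ([316.4, 197.9, 17.1, 9.6], 0.59)]
graver [([255.3, 215.4, 48.1, 16.5], 0.82)]
ring_clamp [([244.5, 195.1, 48.2, 24.0], 0.93)]
loupe [([274.7, 226.3, 38.7, 21.7], 
[... 212 characters left out ...]
8.4, 181.4, 42.5, 33.5], 0.68)]
top [[545.6229068    0.         285.58514799]
 [  0.         545.6229068  207.93523097]
 [  0.           0.           1.        ]] [ 0.26830063 -0.14989956  0.82219448] [-2.9464009   0.03561701 -1.55945987]
call_board [([272.0, 146.9, 178.3, 191.3], 0.94)]
graver [([330.2, 248.6, 31.9, 62.2], 0.55)]
ring_clamp [([289.4, 220.0, 50.8, 72.7], 0.94)]
loupe [([373.4, 264.7, 28.4, 47.5], 0.91), ([400.3, 217.3, 22.3, 20.0], 0.33)]
key_left_top [([324.9, 186.3, 20.1, 22.1], 0.8)]
key_middle_top [([363.6, 202.6, 19.5, 17.4], 0.52)]
key_right_top [([401.0, 215.5, 21.3, 23.2], 0.87), ([342.8, 157.4, 85.1, 43.8], 0.18)]
bar_key_top [([346.7, 162.2, 80.4, 42.5], 0.89)]
0.9
```

View pics/top0.png

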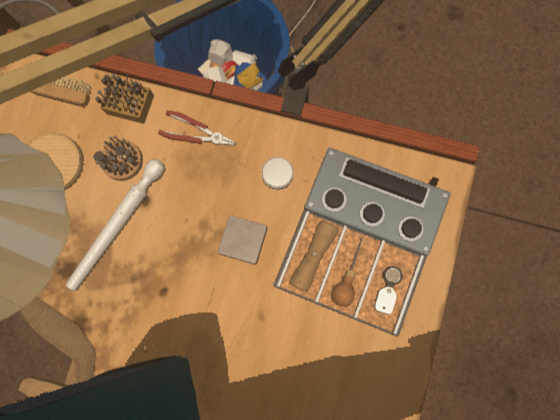

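View pics/scene0.png

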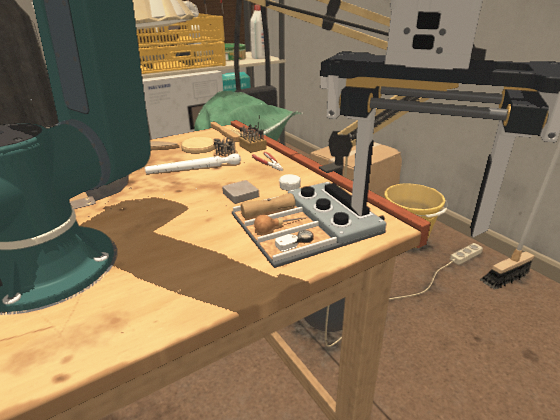

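```bash
cat > h.py <<'E'
import numpy as np
from scipy.spatial.transform import Rotation as R
def proj(p,u,v,z):
    d=R.from_euler('xyz',p["attitude"]).apply(np.linalg.solve(p["mtx"],[u,v,1.]))
    o=np.array(p["origin"]);return o+d*(z-o[2])/d[2]
def fwd(p,X):
    c=R.from_euler('xyz',p["attitude"]).inv().apply(np.array(X)-p["origin"]);q=p["mtx"]@c;return q[:2]/q[2]
E
python3 - <<'E'
import pickle,cv2
from h import *
p=pickle.load(open("top0.pkl","rb"))
im=p["img"][:,:,::-1]
c=im[130:350,250:470];cv2.imwrite("pics/topcrop.png",cv2.resize(c,None,fx=2.7,fy=2.7,interpolation=cv2.INTER_CUBIC))
for b in [[324.9,186.3,20.1,22.1],[363.6,202.6,19.5,17.4],[401,215.5,21.3,23.2],[346.7,162.2,80.4,42.5]]:
    print(proj(p,b[0]+b[2]/2,b[1]+b[3]/2,.036))
E
```

```text
[ 0.43968789 -0.19258492  0.036     ]
[ 0.41905474 -0.24835108  0.036     ]
[ 0.39601711 -0.30304701  0.036     ]
[ 0.46091027 -0.2690283   0.036     ]
```

View pics/topcrop.png

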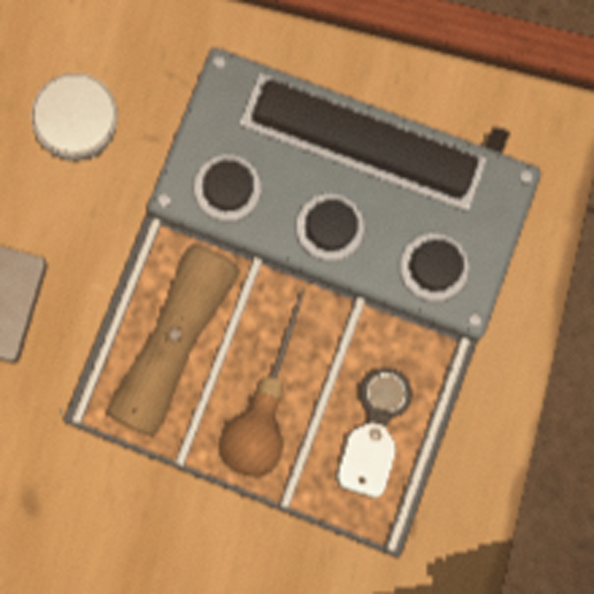

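```bash
python3 - <<'E'
import pickle
from h import *
from scipy.optimize import least_squares
from bench import robot
p=pickle.load(open("top0.pkl","rb"))
px=np.array([(227,186),(330,226),(434,265),(365,138)])/2.7+[250,130]
L=np.array([[.04,.06,.037],[.04,0,.037],[.04,-.06,.037],[.092,0,.037]])
def W(q): return R.from_euler('z',q[2]).apply(L)+[q[0],q[1],0]
f=lambda q:np.ravel([fwd(p,x)-u for x,u in zip(W(q),px)])
r=least_squares(f,[.38,-.23,-.38],x_scale=[.1,.1,1]);print(r.x,r.fun.round(2));w=W(r.x);print(w)
o=robot.get_obs();T=R.from_euler('xyz',o["ee_rot"]);
s=pickle.load(open("scene0.pkl","rb"));print([fwd(s,x).round() for x in w])
print("tool shift",T.inv().apply(np.r_[w[1][:2],.1]-o["tool_pos"]),"mid->bar",T.inv().apply(w[3]-w[1]))
E
```

```text
[ 0.37844015 -0.23198274 -0.3753309 ] [-0.28 -0.33  0.08 -0.25  0.69  0.45 -0.51  0.11]
[[ 0.43765043 -0.19082277  0.037     ]
 [ 0.4156556  -0.24664595  0.037     ]
 [ 0.39366078 -0.30246914  0.037     ]
 [ 0.46403569 -0.26570814  0.037     ]]
[array([305., 189.]), array([321., 201.]), array([339., 216.]), array([344., 196.])]
tool shift [-0.17527679 -0.30521669  0.10550877] mid->bar [ 3.45648504e-02 -3.88493385e-02  4.33400443e-06]
```

Emit:
jog_arm([
  {"x": -0.0175, "y": -0.0305},
  {"x": -0.0175, "y": -0.0305},
  {"x": -0.0175, "y": -0.0305},
  {"x": -0.0175, "y": -0.0305},
  {"x": -0.0175, "y": -0.0305},
  {"x": -0.0175, "y": -0.0305},
  {"x": -0.0175, "y": -0.0305},
  {"x": -0.0175, "y": -0.0305},
  {"x": -0.0175, "y": -0.0305},
  {"z": 0.03},
], claw=0)

```text
invalid input
```

```bash
cat > look.py <<'E'
import sys,pickle,cv2
from h import *
from bench import robot,cams
n=sys.argv[1]
w=np.array([[.43765,-.19082,.038],[.41566,-.24665,.038],[.39366,-.30247,.038],[.46404,-.26571,.038]])
o=robot.get_obs();print(o["time"],o["tool_pos"],o["ee_rot"],o["wrist_force"],o["width"])
for c in sys.argv[2:]:
    p=cams.snapshot(c);pickle.dump(p,open(f"{c}{n}.pkl","wb"))
    im=np.ascontiguousarray(p["img"][:,:,::-1])
    print(c,[fwd(p,x).round(1) for x in w])
    for t in ["key_middle_top","bar_key_top"]:
        print(t,[(r["bbox"],round(r["p"],2)) for r in cams.look_for(t,p)[:2]])
    cv2.imwrite(f"pics/{c}{n}.png",im)
T=R.from_euler('xyz',o["ee_rot"])
print("to mid",T.inv().apply(w[1]-o["tool_pos"]).round(4),"to bar",T.inv().apply(w[3]-o["tool_pos"]).round(4))
E
python3 look.py 1 wrist scene
```

```text
0.9 [ 0.18951812 -0.5163446   0.20552611] [-3.14158343e+00 -1.15018008e-04 -1.21902343e+00] [ 0.06478165 -0.90029038 -0.54751592] 0.09398091289486264
wrist [array([   4.1, -237.2]), array([  69.3, -173.5]), array([ 129.8, -114.4]), array([ 104.8, -235.7])]
key_middle_top []
bar_key_top []
scene [array([305.4, 188.4]), array([321. , 200.9]), array([338.6, 215. ]), array([343.8, 195.1])]
key_middle_top [([317.3, 199.2, 13.3, 8.5], 0.62)]
bar_key_top [([325.7, 181.2, 44.5, 33.7], 0.83)]
to mid [-0.1753 -0.3052  0.1675] to bar [-0.1407 -0.3441  0.1675]
```

View pics/wrist1.png

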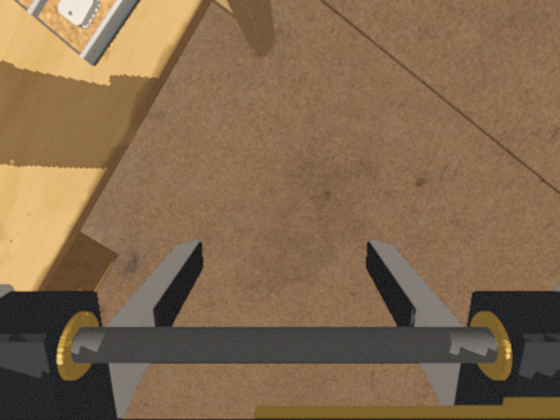

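View pics/scene1.png

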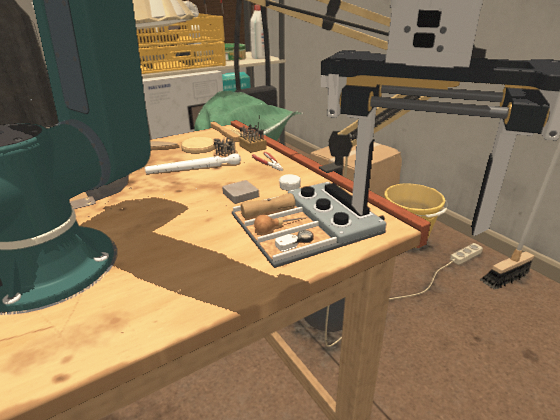

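The move was refused and the arm did not move: the wrist view shows open fingers over the floor edge, with the board at the top left (~70,10). I'll try again with complete rows.

Emit:
jog_arm([
  {"x": -0.0175, "y": -0.0305, "z": 0, "rx": 0, "ry": 0, "rz": 0},
], claw=0)

```text
time: 1.28
tool_pos: [0.2094, -0.4922, 0.2047]
ee_rot: [3.139, -0.001, -1.225]
wrist_force: [1.2, 0.1, 0.2]
width: 0.0905
```

Emit:
jog_arm([
  {"x": -0.0175, "y": -0.0305, "z": 0, "rx": 0, "ry": 0, "rz": 0},
  {"x": -0.0175, "y": -0.0305, "z": 0, "rx": 0, "ry": 0, "rz": 0},
  {"x": -0.0175, "y": -0.0305, "z": 0, "rx": 0, "ry": 0, "rz": 0},
  {"x": -0.0175, "y": -0.0305, "z": 0, "rx": 0, "ry": 0, "rz": 0},
  {"x": -0.0175, "y": -0.0305, "z": 0, "rx": 0, "ry": 0, "rz": 0},
  {"x": -0.0175, "y": -0.0305, "z": 0, "rx": 0, "ry": 0, "rz": 0},
  {"x": -0.0175, "y": -0.0305, "z": 0, "rx": 0, "ry": 0, "rz": 0},
  {"x": -0.0175, "y": -0.0305, "z": 0.01, "rx": 0, "ry": 0, "rz": 0},
  {"x": 0, "y": 0, "z": 0.02, "rx": 0, "ry": 0, "rz": 0},
  {"x": 0, "y": 0, "z": 0.02, "rx": 0, "ry": 0, "rz": 0},
], claw=0)

```text
time: 2.12
tool_pos: [0.4044, -0.2668, 0.1589]
ee_rot: [-3.133, -0.012, -1.224]
wrist_force: [-0.5, 0.4, -0.3]
width: 0.0246
```

```bash
python3 look.py 2 wrist scene
```

```text
2.1167 [ 0.40438346 -0.26678416  0.15894878] [-3.133418   -0.01215152 -1.22403184] [-0.46583771  0.42179112 -0.26654782] 0.02457771073580085
wrist [array([213. , 139.4]), array([264.9, 183.7]), array([313.3, 225.1]), array([303.2, 140.1])]
key_middle_top [([254.9, 169.8, 29.4, 28.8], 0.82), ([117.1, 165.3, 94.4, 95.6], 0.51)]
bar_key_top [([245.0, 84.2, 117.1, 106.5], 0.69)]
scene [array([305.4, 188.4]), array([321. , 200.9]), array([338.6, 215. ]), array([343.8, 195.1])]
key_middle_top [([318.4, 200.5, 14.5, 10.2], 0.68)]
bar_key_top [([328.9, 179.4, 42.8, 38.3], 0.58)]
to mid [-0.0166 -0.0165  0.1209] to bar [ 0.0178 -0.0555  0.1216]
```

View pics/wrist2.png

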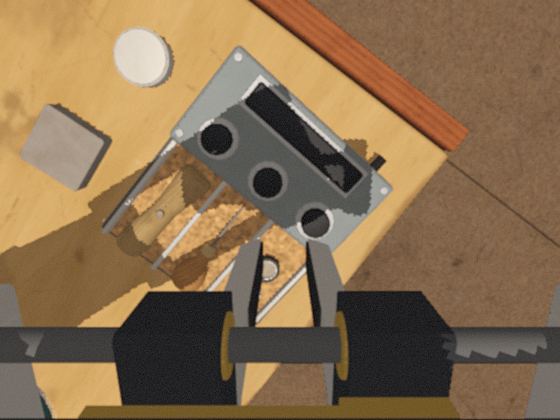

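View pics/scene2.png

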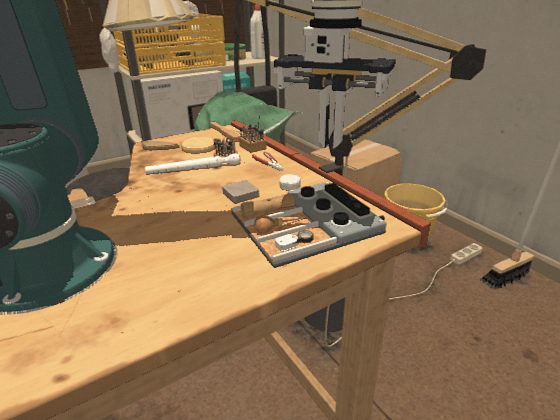

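Graver (pixel ~195,265 to 245,200) lies in the middle bay, and the middle key is at (267,182). The prediction agrees to within 3 px.

```bash
python3 - <<'E'
import pickle
from h import *
from bench import robot
p=pickle.load(open("wrist2.pkl","rb"));s=pickle.load(open("scene2.pkl","rb"))
print([proj(p,u,v,.038).round(4) for u,v in [(217,138),(267.5,182),(315,220.5),(304,137)]], proj(s,325,204,.038))
o=robot.get_obs();T=R.from_euler('xyz',o["ee_rot"]);print(o["tool_pos"])
for w in ([.417,-.247,.06],[.4655,-.266,.06]): print(T.inv().apply(np.array(w)-o["tool_pos"]).round(4))
E
```

```text
[array([ 0.44  , -0.1938,  0.038 ]), array([ 0.418 , -0.2484,  0.038 ]), array([ 0.3984, -0.3023,  0.038 ]), array([ 0.4668, -0.2654,  0.038 ])] [ 0.41069895 -0.25978648  0.038     ]
[ 0.40294445 -0.26899943  0.15986565]
[-0.0172 -0.0198  0.0998]
[ 0.017  -0.0592  0.1005]
```

Emit:
jog_arm([
  {"x": -0.0172, "y": -0.0195, "z": 0, "rx": 0, "ry": 0, "rz": 0},
  {"x": 0, "y": 0, "z": 0.03, "rx": 0, "ry": 0, "rz": 0},
  {"x": 0, "y": 0, "z": 0.03, "rx": 0, "ry": 0, "rz": 0},
  {"x": 0, "y": 0, "z": 0.02, "rx": 0, "ry": 0, "rz": 0},
  {"x": 0, "y": 0, "z": 0, "rx": 0, "ry": 0, "rz": 0},
  {"x": 0, "y": 0, "z": 0, "rx": 0, "ry": 0, "rz": 0},
], claw=0)

```text
time: 2.92
tool_pos: [0.4214, -0.2551, 0.0892]
ee_rot: [-3.122, -0.03, -1.238]
wrist_force: [-0.4, 0.6, 0.5]
width: 0.0004
```

```bash
python3 look.py 3 wrist scene; python3 -c "
import cv2
cv2.imwrite('pics/s3c.png',cv2.resize(cv2.imread('pics/scene3.png')[120:280,220:410],None,fx=4,fy=3.7))"
```

```text
2.9167 [ 0.42143402 -0.25509583  0.08915215] [-3.12226322 -0.03008379 -1.23848356] [-0.39777606  0.60920924  0.49213321] 0.0003994518835291634
wrist [array([200.3, 176.5]), array([266.9, 229.6]), array([327.9, 278.3]), array([314.6, 175.2])]
key_middle_top [([251.6, 207.8, 37.6, 37.5], 0.68)]
bar_key_top [([240.3, 104.7, 149.2, 132.9], 0.88)]
scene [array([305.4, 188.4]), array([321. , 200.9]), array([338.6, 215. ]), array([343.8, 195.1])]
key_middle_top [([317.0, 198.8, 14.0, 11.4], 0.42)]
bar_key_top [([328.3, 181.2, 42.6, 34.1], 0.93)]
to mid [-0.0114  0.0037  0.0508] to bar [ 0.0224 -0.0358  0.0526]
```

View pics/wrist3.png

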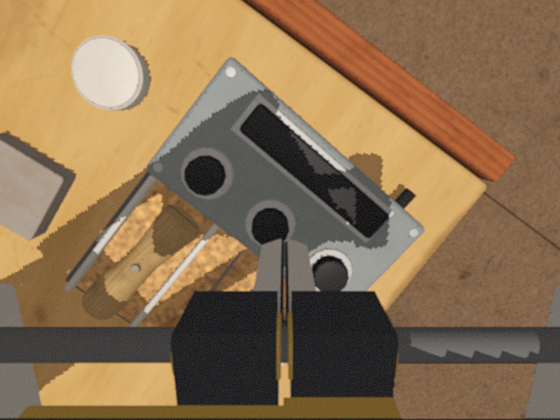

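View pics/s3c.png

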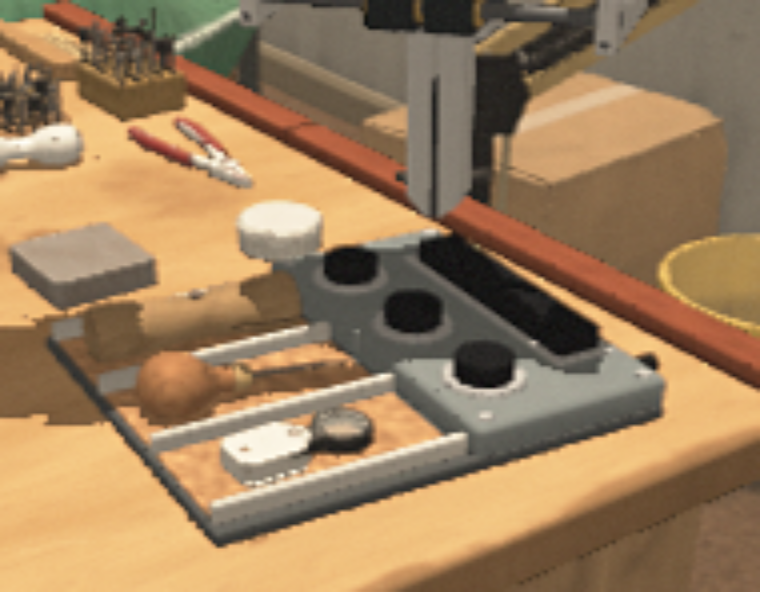

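```bash
cat > to.py <<'E'
import sys
from h import *
from bench import robot
o=robot.get_obs();T=R.from_euler('xyz',o["ee_rot"])
t=np.array([float(a) for a in sys.argv[1:4]])
print(o["time"],o["tool_pos"].round(4),o["wrist_force"].round(1),"shift mm",(T.inv().apply(t-o["tool_pos"])*1e3).round(1),"rot deg",np.degrees((T.inv()*R.from_euler('xyz',[np.pi,0,-1.23])).as_rotvec()).round(2))
E
python3 to.py .417 -.2475 .055
```

```text
3.2167 [ 0.4221 -0.255   0.0898] [-0.1 -0.4 -1.1] shift mm [-9.8  3.  34.4] rot deg [-1.16 -1.82 -0.42]
```

Emit:
jog_arm([
  {"x": -0.0098, "y": 0.003, "z": 0, "rx": -1.2, "ry": -1.8, "rz": -0.4},
  {"x": 0, "y": 0, "z": 0.015, "rx": 0, "ry": 0, "rz": 0},
  {"x": 0, "y": 0, "z": 0.015, "rx": 0, "ry": 0, "rz": 0},
  {"x": 0, "y": 0, "z": 0, "rx": 0, "ry": 0, "rz": 0},
], claw=0)

```text
time: 3.55
tool_pos: [0.4184, -0.2485, 0.0637]
ee_rot: [-3.138, -0.007, -1.23]
wrist_force: [-1.3, 0.6, -0.4]
width: 0.0006
```

```bash
python3 to.py .417 -.2475 .055
```

```text
3.55 [ 0.4184 -0.2485  0.0637] [-1.3  0.6 -0.4] shift mm [-1.5  1.   8.7] rot deg [-0.21 -0.4  -0.02]
```

Emit:
jog_arm([
  {"x": -0.001, "y": 0, "z": 0.01, "rx": -0.2, "ry": -0.4, "rz": 0},
  {"x": 0, "y": 0, "z": 0.008, "rx": 0, "ry": 0, "rz": 0},
  {"x": 0, "y": 0, "z": 0, "rx": 0, "ry": 0, "rz": 0},
], claw=0)

```text
time: 3.8
tool_pos: [0.4193, -0.2484, 0.0467]
ee_rot: [-3.14, -0.003, -1.23]
wrist_force: [-0.8, 0.2, -0.6]
width: 0.0007
```

```bash
python3 look.py 4 wrist scene; python3 to.py .417 -.2475 .032; python3 -c "
import cv2
cv2.imwrite('pics/s4c.png',cv2.resize(cv2.imread('pics/scene4.png')[120:280,220:410],None,fx=4,fy=3.7))"
```

```text
3.8 [ 0.41930713 -0.24843174  0.04668279] [-3.13953014e+00 -2.56662233e-03 -1.23022516e+00] [-0.76331986  0.16277343 -0.56365774] 0.0006680251444254894
wrist [array([197.9, 186.8]), array([277.4, 250.9]), array([349.2, 308.8]), array([336.6, 187. ])]
key_middle_top [([260.4, 225.3, 43.2, 29.6], 0.88)]
bar_key_top []
scene [array([305.4, 188.4]), array([321. , 200.9]), array([338.6, 215. ]), array([343.8, 195.1])]
key_middle_top [([316.7, 199.2, 15.5, 10.1], 0.6)]
bar_key_top [([333.5, 182.1, 34.3, 34.7], 0.59), ([331.9, 211.0, 17.2, 12.5], 0.52)]
to mid [-0.0029  0.0029  0.0087] to bar [ 0.0312 -0.0364  0.0088]
4.1 [ 0.4202 -0.2491  0.0484] [-0.3 -0.5  1.2] shift mm [-2.6  2.5 16.4] rot deg [-0.21 -0.29 -0.01]
```

View pics/s4c.png

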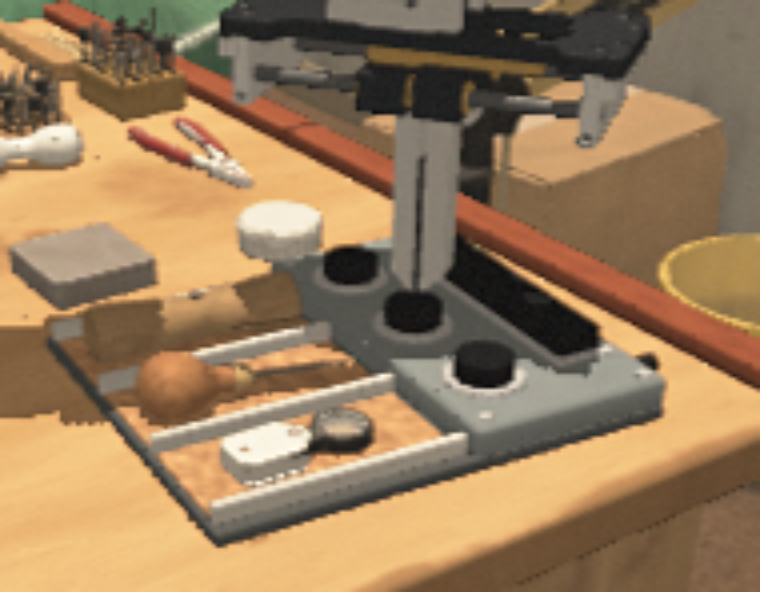

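View pics/wrist4.png

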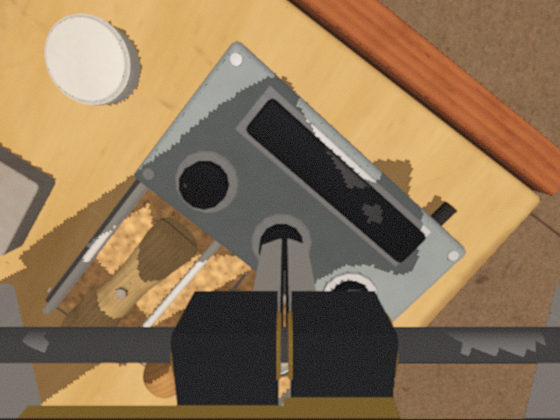

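The fingertips are centred above the middle key (crop ~415,295), clear of the bar and the other keys. Pressing in small steps.

Emit:
jog_arm([
  {"x": -0.0025, "y": 0.0025, "z": 0.003, "rx": -0.2, "ry": -0.3, "rz": 0},
  {"x": 0, "y": 0, "z": 0.004, "rx": 0, "ry": 0, "rz": 0},
  {"x": 0, "y": 0, "z": 0.004, "rx": 0, "ry": 0, "rz": 0},
  {"x": 0, "y": 0, "z": 0.003, "rx": 0, "ry": 0, "rz": 0},
], claw=0)

```text
time: 4.43
tool_pos: [0.4179, -0.2483, 0.0354]
ee_rot: [-3.139, -0.003, -1.23]
wrist_force: [-0.9, -0.5, 3.4]
width: 0.0004
```

```bash
python3 to.py .417 -.2475 .030
```

```text
4.4333 [ 0.4179 -0.2483  0.0354] [-0.9 -0.5  3.4] shift mm [-1.1  0.5  5.4] rot deg [-0.13 -0.17 -0.01]
```

Emit:
jog_arm([
  {"x": 0, "y": 0, "z": 0.003, "rx": 0, "ry": 0, "rz": 0},
  {"x": 0, "y": 0, "z": 0.003, "rx": 0, "ry": 0, "rz": 0},
  {"x": 0, "y": 0, "z": 0.001, "rx": 0, "ry": 0, "rz": 0},
], claw=0)

```text
time: 4.68
tool_pos: [0.4178, -0.2483, 0.0283]
ee_rot: [-3.139, -0.003, -1.23]
wrist_force: [-1.0, 1.3, 5.4]
width: 0.0003
```

```bash
python3 to.py .417 -.2475 .030;  python3 look.py 5 scene; python3 -c "
import cv2
cv2.imwrite('pics/s5c.png',cv2.resize(cv2.imread('pics/scene5.png')[120:280,220:410],None,fx=4,fy=3.7))"; python3 to.py .417 -.2475 .030
```

```text
4.6833 [ 0.4178 -0.2483  0.0283] [-1.   1.3  5.4] shift mm [-1.1  0.5 -1.7] rot deg [-0.12 -0.16 -0.02]
4.6833 [ 0.41783721 -0.24833208  0.02829923] [-3.13948144e+00 -2.75241962e-03 -1.23029308e+00] [-1.02145781  1.26385266  5.41327795] 0.0003068060061841302
scene [array([305.4, 188.4]), array([321. , 200.9]), array([338.6, 215. ]), array([343.8, 195.1])]
key_middle_top []
bar_key_top [([337.9, 181.7, 32.5, 33.8], 0.58), ([247.0, 192.7, 47.0, 25.7], 0.28)]
to mid [-0.0023  0.0015 -0.0097] to bar [ 0.0318 -0.0378 -0.0095]
4.8333 [ 0.4179 -0.2483  0.0287] [-1.5  1.   4.6] shift mm [-1.   0.5 -1.3] rot deg [-0.12 -0.16 -0.01]
```

View pics/s5c.png

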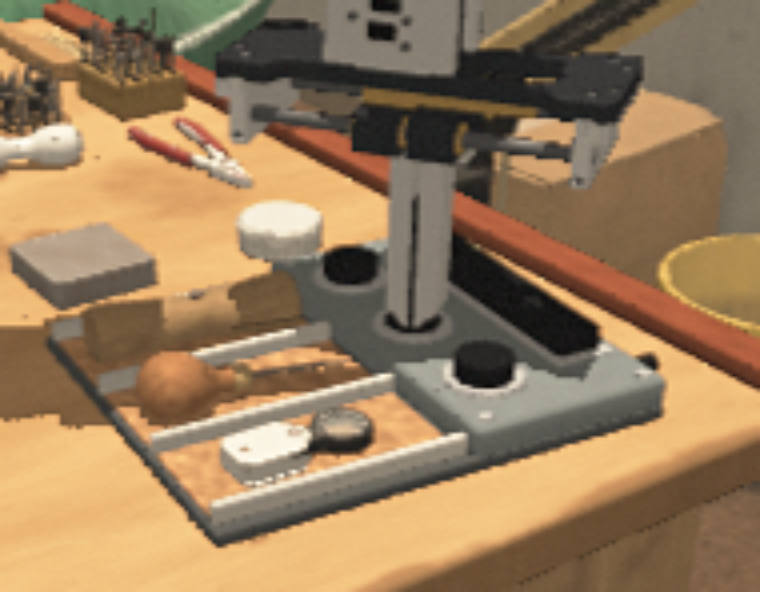

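The picture shows the middle key down (crop ~412,322), at about 5 N and 28.5 mm. Releasing.

Emit:
jog_arm([
  {"x": 0, "y": 0, "z": -0.008, "rx": 0, "ry": 0, "rz": 0},
  {"x": 0, "y": 0, "z": -0.015, "rx": 0, "ry": 0, "rz": 0},
  {"x": 0, "y": 0, "z": -0.015, "rx": 0, "ry": 0, "rz": 0},
  {"x": 0, "y": 0, "z": 0, "rx": 0, "ry": 0, "rz": 0},
], claw=0)

```text
time: 5.17
tool_pos: [0.4178, -0.2483, 0.0676]
ee_rot: [-3.14, -0.002, -1.23]
wrist_force: [-0.2, -0.1, -0.2]
width: 0.0003
```

```bash
python3 look.py 6 scene; python3 -c "
import cv2
cv2.imwrite('pics/s6c.png',cv2.resize(cv2.imread('pics/scene6.png')[120:280,220:410],None,fx=4,fy=3.7))"; python3 to.py .4655 -.266 .060
```

```text
5.1667 [ 0.4177516  -0.24827314  0.06761634] [-3.13957288e+00 -2.47105980e-03 -1.23032244e+00] [-0.2065683  -0.07136847 -0.15946411] 0.00030185396426280387
scene [array([305.4, 188.4]), array([321. , 200.9]), array([338.6, 215. ]), array([343.8, 195.1])]
key_middle_top [([315.3, 199.7, 17.1, 8.5], 0.42)]
bar_key_top [([327.9, 181.2, 42.3, 34.0], 0.82)]
to mid [-0.0023  0.0015  0.0296] to bar [ 0.0318 -0.0377  0.0298]
5.3167 [ 0.4158 -0.2469  0.0641] [-0.8  0.6  0.3] shift mm [ 34.6 -40.4   4. ] rot deg [ 0.08  0.15 -0.02]
```

View pics/s6c.png

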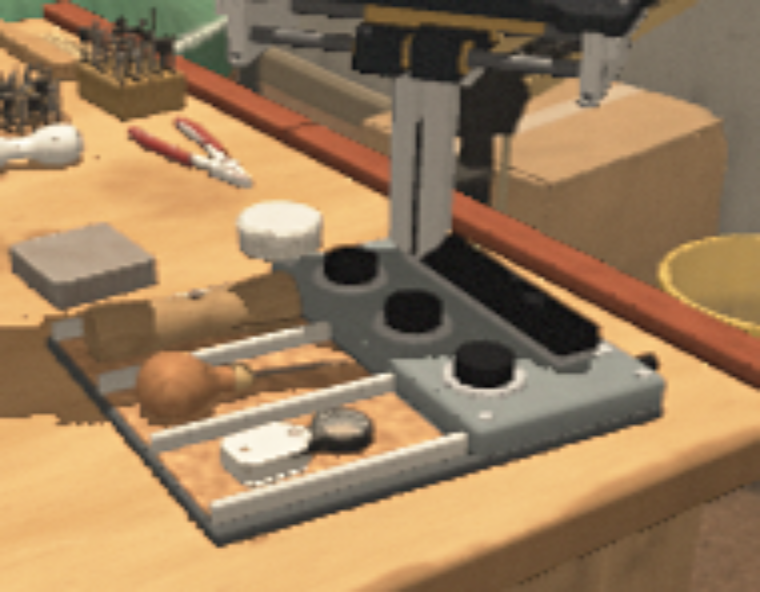

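The middle key is up again. Moving over the bar.

Emit:
jog_arm([
  {"x": 0.0115, "y": -0.0135, "z": 0, "rx": 0, "ry": 0, "rz": 0},
  {"x": 0.0115, "y": -0.0135, "z": 0, "rx": 0, "ry": 0, "rz": 0},
  {"x": 0.0115, "y": -0.0135, "z": 0, "rx": 0, "ry": 0, "rz": 0},
  {"x": 0, "y": 0, "z": 0, "rx": 0, "ry": 0, "rz": 0},
], claw=0)

```text
time: 5.65
tool_pos: [0.4637, -0.2642, 0.0584]
ee_rot: [3.135, 0.01, -1.231]
wrist_force: [-0.5, -0.9, 0.6]
width: 0.0006
```

```bash
python3 look.py 7 wrist; python3 to.py .4655 -.266 .044
```

```text
5.65 [ 0.46366755 -0.26422951  0.05837121] [ 3.13506546  0.00989602 -1.23118889] [-0.54975795 -0.88112688  0.55821494] 0.0005579881898938283
wrist [array([160.5, 239. ]), array([234. , 294.7]), array([301.2, 345.5]), array([285.1, 239.6])]
key_middle_top [([223.0, 269.4, 33.8, 22.9], 0.93)]
bar_key_top [([201.5, 162.6, 167.9, 129.3], 0.62)]
to mid [-0.0324  0.0393  0.0209] to bar [0.0017 0.     0.0204]
5.8 [ 0.4611 -0.263   0.0584] [-0.3 -1.  -0.4] shift mm [ 4.5 -3.3 14.3] rot deg [ 0.49  0.69 -0.07]
```

View pics/wrist7.png

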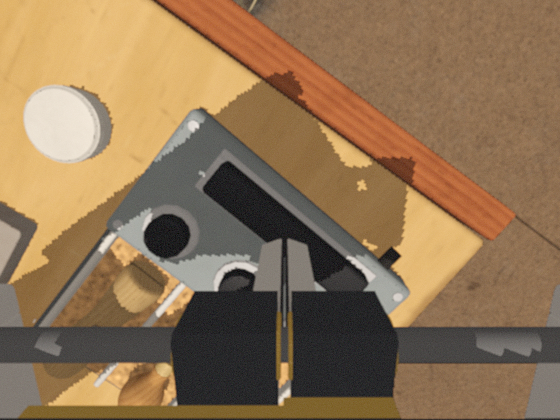

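Emit:
jog_arm([
  {"x": 0.0045, "y": -0.0035, "z": 0.003, "rx": 0.5, "ry": 0.7, "rz": 0},
  {"x": 0, "y": 0, "z": 0.005, "rx": 0, "ry": 0, "rz": 0},
  {"x": 0, "y": 0, "z": 0.003, "rx": 0, "ry": 0, "rz": 0},
  {"x": 0, "y": 0, "z": 0, "rx": 0, "ry": 0, "rz": 0},
], claw=0)

```text
time: 6.13
tool_pos: [0.4634, -0.265, 0.0453]
ee_rot: [3.141, 0.0, -1.232]
wrist_force: [0.1, -0.6, 0.0]
width: 0.0007
```

```bash
python3 look.py 8 scene; python3 -c "
import cv2
cv2.imwrite('pics/s8c.png',cv2.resize(cv2.imread('pics/scene8.png')[120:280,220:410],None,fx=4,fy=3.7))"; python3 to.py .4655 -.266 .030
```

```text
6.1333 [ 0.46337417 -0.26502061  0.04529024] [ 3.14085948e+00  4.97935618e-04 -1.23185400e+00] [ 0.12099717 -0.59459524  0.01318753] 0.0007077041908453664
scene [array([305.4, 188.4]), array([321. , 200.9]), array([338.6, 215. ]), array([343.8, 195.1])]
key_middle_top [([317.7, 199.4, 14.1, 11.7], 0.42), ([274.1, 230.8, 40.7, 19.2], 0.39)]
bar_key_top [([328.6, 180.5, 40.7, 34.6], 0.56)]
to mid [-0.0332  0.0389  0.0073] to bar [ 0.0009 -0.0004  0.0073]
6.2833 [ 0.4641 -0.2655  0.0462] [0.2 0.3 1.1] shift mm [ 1.  -1.2 16.2] rot deg [-0.01 -0.04 -0.1 ]
```

View pics/s8c.png

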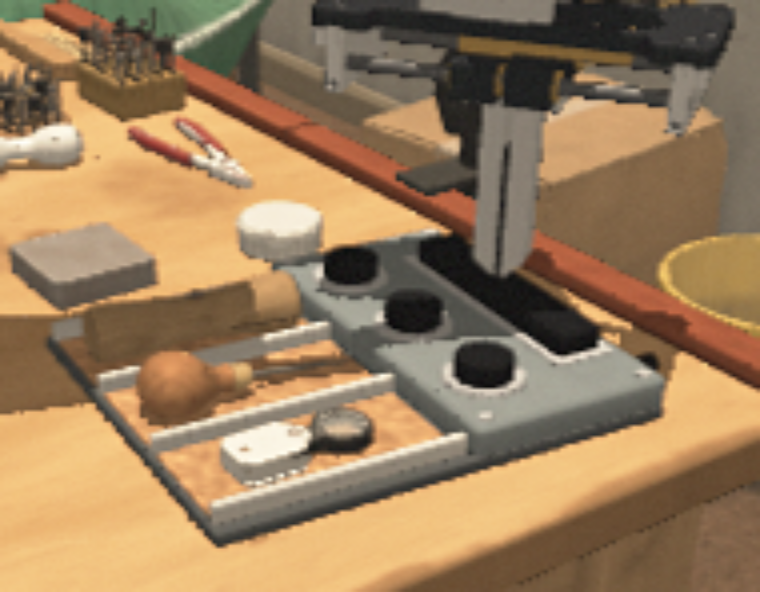

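The fingertips are just above the middle of the bar (crop ~500,272).

Emit:
jog_arm([
  {"x": 0.001, "y": -0.001, "z": 0.004, "rx": 0, "ry": 0, "rz": 0},
  {"x": 0, "y": 0, "z": 0.004, "rx": 0, "ry": 0, "rz": 0},
  {"x": 0, "y": 0, "z": 0.004, "rx": 0, "ry": 0, "rz": 0},
  {"x": 0, "y": 0, "z": 0.003, "rx": 0, "ry": 0, "rz": 0},
  {"x": 0, "y": 0, "z": 0.002, "rx": 0, "ry": 0, "rz": 0},
], claw=0)

```text
time: 6.7
tool_pos: [0.4665, -0.2669, 0.0302]
ee_rot: [-3.14, -0.004, -1.232]
wrist_force: [-1.0, 1.1, 4.1]
width: 0.0006
```

```bash
python3 look.py 9 scene; python3 -c "
import cv2
cv2.imwrite('pics/s9c.png',cv2.resize(cv2.imread('pics/scene9.png')[120:280,220:410],None,fx=4,fy=3.7))"; python3 to.py .4655 -.266 .030
```

```text
6.7 [ 0.4664608  -0.26688088  0.03017535] [-3.13951791 -0.00356866 -1.23181261] [-1.0267253   1.06979247  4.126907  ] 0.000550216117407942
scene [array([305.4, 188.4]), array([321. , 200.9]), array([338.6, 215. ]), array([343.8, 195.1])]
key_middle_top [([317.3, 199.6, 16.2, 9.7], 0.58)]
bar_key_top [([328.5, 185.5, 40.8, 29.0], 0.66), ([278.0, 173.7, 21.5, 16.8], 0.63)]
to mid [-0.0359  0.0412 -0.008 ] to bar [-0.0019  0.0019 -0.0078]
6.85 [ 0.4664 -0.2669  0.0304] [-1.4  1.2  4.8] shift mm [-1.2  0.6  0.4] rot deg [-0.12 -0.2  -0.1 ]
```

View pics/s9c.png

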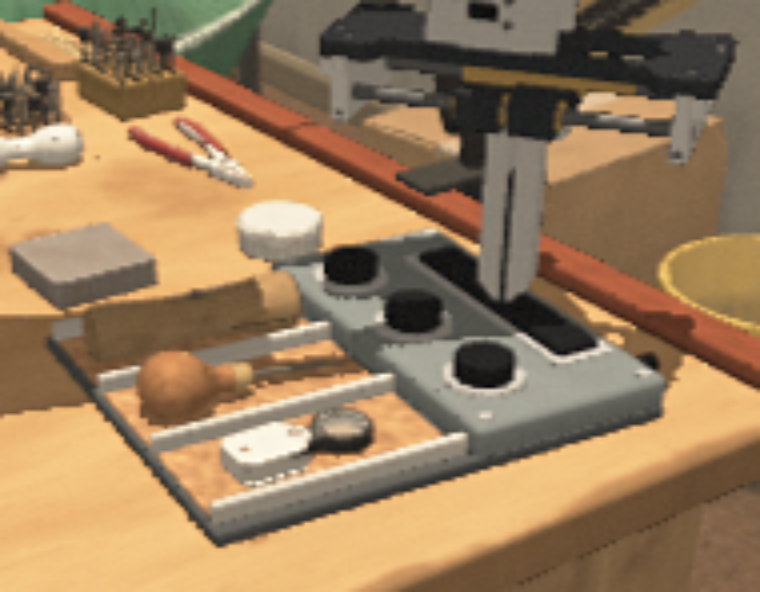

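The bar is visibly sunk, about 8 mm at 4.5 N. Releasing and withdrawing.

Emit:
jog_arm([
  {"x": 0, "y": 0, "z": -0.008, "rx": 0, "ry": 0, "rz": 0},
  {"x": 0, "y": 0, "z": -0.015, "rx": 0, "ry": 0, "rz": 0},
  {"x": 0, "y": 0, "z": -0.02, "rx": 0, "ry": 0, "rz": 0},
  {"x": 0, "y": 0, "z": -0.02, "rx": 0, "ry": 0, "rz": 0},
  {"x": 0, "y": 0, "z": -0.02, "rx": 0, "ry": 0, "rz": 0},
  {"x": 0, "y": 0, "z": -0.02, "rx": 0, "ry": 0, "rz": 0},
  {"x": 0, "y": 0, "z": 0, "rx": 0, "ry": 0, "rz": 0},
  {"x": 0, "y": 0, "z": 0, "rx": 0, "ry": 0, "rz": 0},
], claw=0)

```text
time: 7.52
tool_pos: [0.4656, -0.2662, 0.1375]
ee_rot: [-3.14, -0.002, -1.232]
wrist_force: [-0.9, -1.0, -0.9]
width: -0.0
```

```bash
python3 look.py 10 scene; python3 -c "
import cv2
cv2.imwrite('pics/s10c.png',cv2.resize(cv2.imread('pics/scene10.png')[120:280,220:410],None,fx=4,fy=3.7))"; python3 to.py .4655 -.266 .030
```

```text
7.5167 [ 0.46560698 -0.26615585  0.1374609 ] [-3.14029754e+00 -2.04050296e-03 -1.23187373e+00] [-0.89779417 -0.95523926 -0.91733974] -2.6866278632720097e-05
scene [array([305.4, 188.4]), array([321. , 200.9]), array([338.6, 215. ]), array([343.8, 195.1])]
key_middle_top [([317.2, 198.2, 16.1, 10.8], 0.48), ([273.9, 230.2, 42.7, 21.2], 0.16)]
bar_key_top [([326.9, 180.9, 44.1, 34.1], 0.59)]
to mid [-0.0352  0.0407  0.0993] to bar [-0.0011  0.0015  0.0995]
7.6667 [ 0.465  -0.2657  0.136 ] [ 0.3  0.  -1.6] shift mm [  0.5  -0.4 106. ] rot deg [ 0.02  0.02 -0.11]
```

View pics/s10c.png

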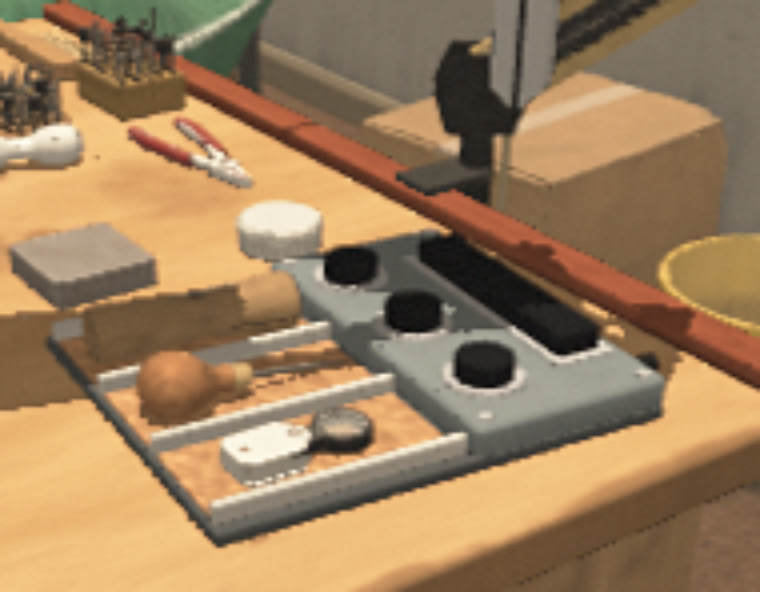

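All keys are up, nothing has been displaced, and the arm is clear.

```bash
python3 -c "
from bench import ticket
print(ticket.close_job())"
```

```text
the job is handed in; nothing more can be done
None
```

The graver is booked out, and the job was handed in at about 7.7 s of the 48 s allowed. It lay in the middle bay, with the ring clamp in the left and the loupe in the right.

- **Middle round key:** I pressed it with the closed fingertips to about 9.5 mm at about 5 N, then let it come up.
- **Bar key:** I pressed it at its middle to about 8 mm at about 4.5 N, let it come up, and withdrew straight up to about 0.14 m.

**Last checks:** the final scene picture shows all keys up, the tools, tin and block where they were, and the fingers clear of everything. Wrist force is within its noise of about 1.6 N. I judged both presses from fingertip height, wrist force and the pictures, since there is no direct key reading.

**What disagreed:**
- The first move call was refused as "invalid input". It used rows with some values left out, and complete rows were accepted.
- The key positions from the top and wrist cameras differed by 2–3 mm. A single point from the scene camera was about 13 mm off, so I left it out.
- The tool drifted up to about 2 degrees from vertical on the way in, and I corrected that before pressing.

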